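# Press the tilted memory module flat into its socket

## Task

One of the two memory modules in the opened laptop still stands tilted in its socket. With the fingertips, gently press its raised edge down until the module lies flat and its side clips hold it, then draw back clear. Do not pinch or lift anything, and do not touch the module that is already seated, the rest of the laptop's insides or the loose things lying about.

Things in the scene. Friction and masses are not known exactly. Their poses are not given: they have to be found in the camera images.
- laptop: laptop lying upside down, fixed, bottom cover off; 245 mm (its x) by 360 mm (its y), rim 24 mm high. Origin: centre of its underside on the bench; z up, x from battery side to rear side (ports, fan outlet). Main board's top 16 mm above the bench, battery top 22, fan 23, heat pipe 27 mm. Two memory sockets lie 70 mm to -y, hinges at x 45 and 105 mm; which holds the tilted module varies
- new_socket: socket of the new, tilted module, which it includes; fixed. Origin: on the main board's top face (16 mm above the bench), under the middle of the module's hinge line; axes as the laptop's. Black connector 74 mm long (y), 7.5 mm deep, 5.2 mm high; the module reaches from the hinge to -x. Thin steel spring clips at x -24, y +/-35 mm, 7 mm high, give way sideways
- new_module (a joint): tilt (rad) of the new module: 0 = flat, seated; 0.40 to 0.48 = tilted start. Green board 67.6 mm wide (y), 30 mm deep, chips 1 mm proud; hinge along y, 3.5 mm above the main board. Its edge resists with up to about 5 N; below 0.10 rad (edge 3 mm above flat) the clips snap over it and keep it (at 0.01); let go earlier, it springs back. Flat, the chips' tops are 21 mm above the bench and it stops hard
- new_edge (a point): middle of the new module's free edge, on the upper face of its board; moves with the module: 30 mm from the hinge line, about 32 mm above the bench when tilted, 20 mm when flat
- seated_socket: the other memory socket, the same in size, origin and axes, whose module already lies flat and clipped in; must not be touched. It stands 60 mm before or behind the new one
- seated_module (a joint): tilt of that other module in rad: 0 = flat, as it is and must stay
- old_module: the old memory module taken out before, 67.6 by 30 by 3 mm, 12 g, lying loose and flat on the battery; origin: centre of its underside. Looks like the two in the sockets. Leave alone
- screwdriver: black-handled precision screwdriver, 150 mm long, 13 mm thick, lying loose on the battery along the laptop's front rim; origin: under its middle, x along it. Leave alone
- screw_dish: round steel dish with screws, 96 mm across, 18 mm high, loose on the removed bottom cover to the robot's left; origin: centre of its underside. Leave alone
- hard_drive: 2.5-inch hard drive, 100 by 70 by 9 mm, loose on the bench to the robot's right; origin: centre of its underside. Leave alone
- tweezers: steel tweezers, 135 mm long, 7 mm high, loose on the bench to the right; origin: under their middle. Leave alone
- pliers: red-handled pliers, about 165 mm long, 13 mm high, loose on the bench to the right; origin: under the pivot. Leave alone
- spudger: black plastic pry stick, 140 mm long, 7 mm high, loose on the bench beyond the laptop; origin: under its middle. Leave alone

How it is judged:
By the outcome, as a careful person would: the job done as asked, in the order asked, and still so for the second after the job is handed in, with the robot touching nothing.
It also fails if it takes over 32 s, if anything falls off the work surface, if the arm or the gripper's body presses on something with over 40 N, if the wrist force passes 120 N, or if a joint passes its speed limit or range.

## Robot

A 6-joint arm with a two-finger parallel gripper is mounted at the origin on the work surface. World frame = base frame: x ahead of the robot, y to its left, z up, the work surface at z = 0. Lengths are in m, angles in rad, forces in N, time in s.
With the tool pointing down it reaches from about 0.275 to 0.975 m from the base axis. Payload 8.4 kg.
Tool frame: the origin (TCP) lies at the very end of the fingers, on their centre line; the grasp point (between the pads) lies 19 mm behind it; z points along the fingers, y is the line along which they close (so a half turn about z gives the same grasp; the last joint's range is limited). The gripper opens to 92 mm and grips with 3 to 60 N. Pads are 20 mm wide; open, the fingers measure 128 mm over their backs; the gripper's body (75 mm by 189 mm) begins 69 mm behind the grasp point.
Start: joints at [-1.291, 0.353, 1.633, -0, 1.155, -0.002], TCP at [0.174, -0.6, 0.215] pointing down, gripper open.
Joint ranges: [-2.63, 2.63], [-0.92, 2.1], [0.06, 2.66], [-1.3, 4.44], [0, 2.69], [-3.02, 3.02]. Speed limits (rad/s): [2.22, 2.22, 2.79, 3.14, 3.14, 3.14].

## Interface

Orientations are given as a unit quaternion [x, y, z, w].
In Python, from workcell import robot gives the robot as it stands.
- The arm moves only by the shell command python3 -m inch 'ROWS' [FORCE]. ROWS is JSON, a list of rows, each an object with "delta_pos": the shift along the world's x, y, z in units of 25 mm (1.0 is 25 mm), a list of three; "delta_rot": the turn, a rotation vector about the world's x, y, z in units of 5 degrees (1.0 is 5 degrees), a list of three; "gripper": the closure, from 0 (fully open) to 1 (shut). In form: [{"delta_pos": [x, y, z], "delta_rot": [wx, wy, wz], "gripper": gripper}, ...]. A call has 1 to 5 rows; each row shifts and turns the commanded pose from where the row before left it; what a row does not reach is not made up. A row lasts 1/12 s, in which the tool goes at most 41.7 mm and 7.16 degrees, less where a joint would pass 70% of its speed; a pose out of reach is approached as far as the arm can. A call is refused whole if a number of a shift passes 1 or a number of a turn 1, either way. A call with a gripper value outside its range is refused whole. The fingers move at their own pace and stop on an object; FORCE is the grip in N (left out, the last holds). Time passes only in rows, so rows that do not move let the fingers close. It gives the time, the measured TCP pose, the force, the opening and the grip force at its end, in the units of the state.
- robot.observe(): the state, without advancing time (a new reading comes with each control period).
- robot.grab_frame(name): name is "side" or "top" or "wrist"; returns a dict with "color" (384x512x3 uint8, red, green, blue), "fx", "fy", "cx", "cy" (pixels), "origin" and "rotation" of the camera in the world. Camera axes: x right, y down, z forward; pixel columns grow to the right and rows downward; lengths in m; the calibration is good to about 2 mm. The wrist camera is an equidistant fisheye: a pixel r from the principal point sees the ray r / f radians off the axis. A picture is of the moment at which its call begins. There is no depth.
- robot.hand_in(): hands the job in; it is judged then, once.
Trained networks look in a picture, given as the dict that the camera call returned (one of the last four; its "shot" number tells which), for a name from the list of things; names that differ only in an ending like _2 or _b are one class to them, and where a whole thing is asked for, a point or a joint stands for the part that bears it (a point fixed in the world has none). Each returns a list of dicts, best first, with "confidence" (0 to 1); they miss things now and then, are a little off and sometimes report something else, mostly with a low value. They report only what shows in the picture. A call takes as long as a camera call.
- robot.find_in(picture, query): "at" ([x, y, z] in m, in world coordinates, good to about 4 mm: the middle of the surface that is visible of it).
The state is a dict: "t": time; "joint_pos": joint angles; "qd": joint speeds; "joint_efforts": joint torques, N m; "eef_pos": TCP position; "ee_rot": TCP orientation; "wrist_force": force on the tool from outside, world axes, zero at the start; "moment": the same for the moment, N m; "finger_gap": finger opening in m; "grip_force": force on a finger pad.
Only numpy, scipy, OpenCV 4.12 (cv2) and the standard library are available. Lean on these libraries where they do the work, as an engineer would, in place of code of your own. Each camera call takes 0.05 s, during which the arm holds its last target. There are 200 camera calls.

## Working session

There is one attempt and no reset: what is moved stays moved. The work goes in short steps, Python scripts to look and compute and a shell command to move; the robot and the scene stay as the last step left them, time stands still between calls to the robot, and variables do not carry over. Pictures are saved under pics/ and viewed, at most 10 in all, crops included, and the job is handed in when it is done.

```bash
mkdir -p pics
python3 - <<'E'
from workcell import robot
import cv2
s=robot.observe(); print(s['t'],s['eef_pos'],s['ee_rot'],s['finger_gap'])
for n in ['top','side']:
    p=robot.grab_frame(n); cv2.imwrite(f'pics/{n}0.png',p['color'][:,:,::-1])
    print(n,p['fx'],p['cx'],p['cy'],p['origin'],p['rotation'])
    for q in ['laptop','new_socket','new_module','new_edge','seated_socket','seated_module','old_module']:
        print(q,[(d['at'],d['confidence']) for d in robot.find_in(p,q)][:3])
E
```

```text
0.0 [ 0.17366024 -0.59986762  0.21385945] [ 9.90089519e-01  1.40435944e-01 -9.18071140e-05 -6.93626576e-04] 0.09185762740444167
top 446.807989256846 260.2250709395049 197.48602654993624 [0.27812429 0.07135418 1.40359475] [ 0.72000176 -0.68557917  0.07320346 -0.07886653]
laptop [([0.4457, 0.0115, 0.0227], 0.74), ([0.4996, 0.0799, 0.0172], 0.66), ([0.6003, 0.0023, 0.0177], 0.3)]
new_socket [([0.5458, -0.0032, 0.0235], 0.62)]
new_module [([0.5461, -0.0008, 0.0254], 0.6), ([0.5023, -0.4395, 0.0077], 0.19)]
new_edge [([0.6029, 0.0085, 0.0207], 0.61), ([0.5448, -0.0031, 0.0221], 0.45)]
seated_socket [([0.6017, 0.0082, 0.0192], 0.71)]
seated_module [([0.599, 0.0051, 0.0165], 0.69)]
old_module [([0.4452, 0.0106, 0.023], 0.45)]
side 492.7865403887912 255.8867274700041 178.8304167414454 [ 0.27473823 -1.12511207  0.86597269] [ 0.87170818 -0.10809859  0.05663286 -0.47458641]
laptop [([0.5014, 0.0471, 0.0201], 0.76)]
new_socket [([0.5462, -0.0048, 0.025], 0.71)]
new_module []
new_edge []
seated_socket [([0.6047, 0.0039, 0.0228], 0.67)]
seated_module []
old_module [([0.4438, 0.0109, 0.0245], 0.6)]
```

```bash
cat > h.py <<'E'
import numpy as np
from scipy.spatial.transform import Rotation as R
def proj(p,X):
    c=R.from_quat(p['rotation']).inv().apply(np.atleast_2d(X)-p['origin'])
    return np.c_[p['cx']+p['fx']*c[:,0]/c[:,2],p['cy']+p['fy']*c[:,1]/c[:,2]]
def unproj(p,uv,z):
    d=R.from_quat(p['rotation']).apply([(uv[0]-p['cx'])/p['fx'],(uv[1]-p['cy'])/p['fy'],1])
    return p['origin']+d*(z-p['origin'][2])/d[2]
E
python3 - <<'E'
from workcell import robot
import cv2,numpy as np
from h import *
out=[]
for n in ['top','side']:
    p=robot.grab_frame(n); u=proj(p,[[.56,0,.02]])[0].astype(int); print(n,u)
    c=p['color'][u[1]-50:u[1]+50,u[0]-65:u[0]+65,::-1]; print('off',u-[65,50])
    out.append(cv2.resize(c,None,fx=6,fy=6,interpolation=cv2.INTER_CUBIC)[:600,:780])
cv2.imwrite('pics/ct.png',out[0]);cv2.imwrite('pics/cs.png',out[1])
E
```

```text
top [288 205]
off [223 155]
side [258 206]
off [193 156]
```

View pics/top0.png

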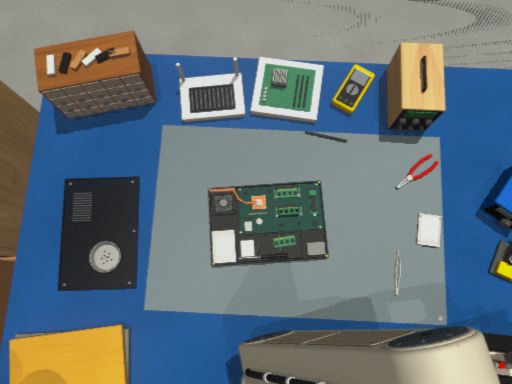

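View pics/ct.png

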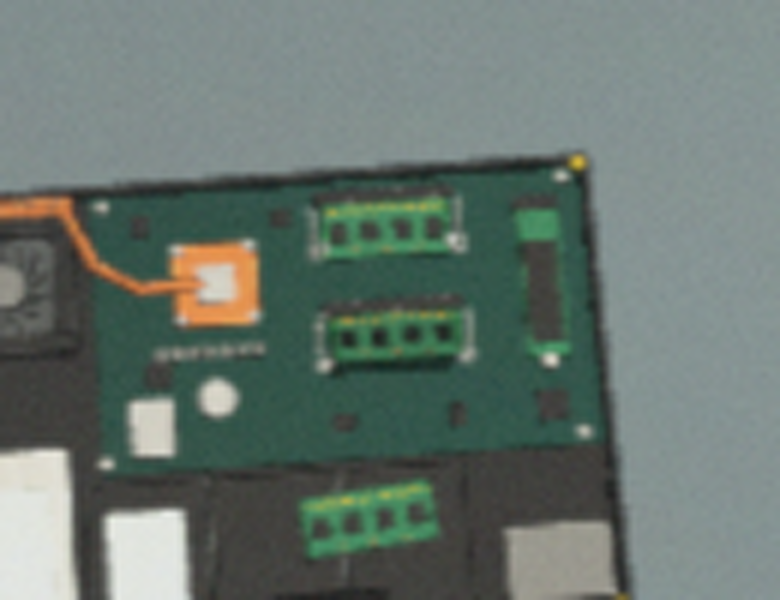

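View pics/cs.png

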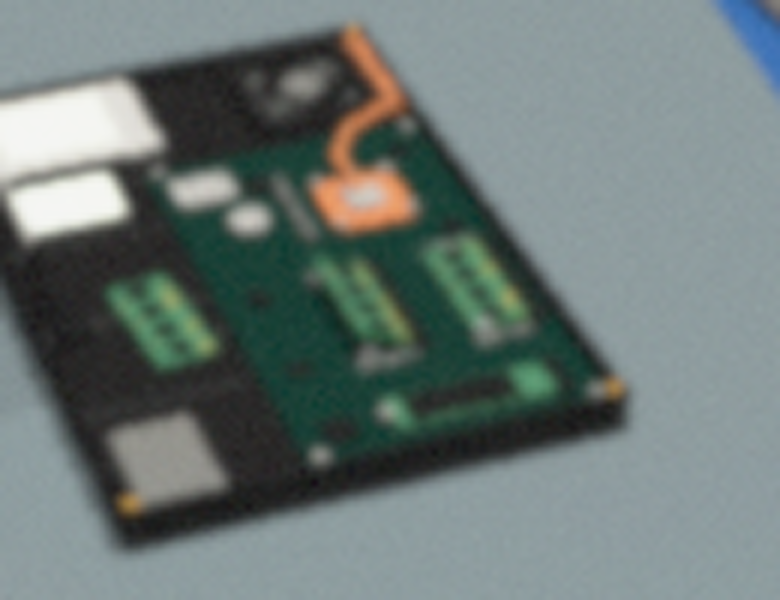

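Run:
```python
from workcell import robot
from h import *
t=robot.grab_frame('top'); s=robot.grab_frame('side')
U=lambda p,o,a,z: unproj(p,(o[0]+(a[0]+.5)/6-.5,o[1]+(a[1]+.5)/6-.5),z)
T=(223,155);S=(193,156)
for n,p,o,a,b in [('top',t,T,(578,162),(622,597)),('side',s,S,(613,386),(130,502))]:
    A,B=U(p,o,a,.024),U(p,o,b,.024); d=A-B; print(n,A,B,np.linalg.norm(d),'yaw',np.degrees(np.arctan2(d[1],d[0])))
# clip pairs (z 23 mm)
for a,b in [((325,365),(467,355)),((316,252),(457,242))]:
    A,B=U(t,T,a,.023),U(t,T,b,.023); d=A-B; print('clips',A,B,(A+B)/2,np.linalg.norm(d),np.degrees(np.arctan2(-d[0],d[1])))
# edge of tilted
for a in [(332,362),(465,352),(398,357)]: print('edge',U(t,T,a,.032))
q=robot.observe()['ee_rot']; print(R.from_quat(q).as_matrix())
```

```text
top [ 0.64059607 -0.09414226  0.024     ] [ 0.41169257 -0.12152427  0.024     ] 0.2305354398446141 yaw 6.821451406106681
side [ 0.64069462 -0.09269008  0.024     ] [ 0.40883894 -0.11967136  0.024     ] 0.23342031693958984 yaw 6.637712556112104
clips [0.52498234 0.0354192  0.023     ] [ 0.53390447 -0.03851659  0.023     ] [ 0.5294434 -0.0015487  0.023    ] 0.07447218219256764 6.880843098773094
clips [0.58517543 0.04265966 0.023     ] [ 0.59419476 -0.03142823  0.023     ] [0.58968509 0.00561571 0.023     ] 0.07463487570687048 6.9409315739922075
edge [0.52512982 0.03208866 0.032     ]
edge [ 0.53376913 -0.03671508  0.032     ]
edge [ 0.52943536 -0.00204227  0.032     ]
[[ 9.60556185e-01  2.78085985e-01 -4.31596445e-06]
 [ 2.78085985e-01 -9.60556185e-01 -5.17650138e-06]
 [-5.58523883e-06  3.77211119e-06 -1.00000000e+00]]
```

```bash
python3 -m inch '[{"delta_pos":[0.6,1,0],"delta_rot":[0,0,-0.5],"gripper":1},{"delta_pos":[0.6,1,0],"delta_rot":[0,0,-0.5],"gripper":1},{"delta_pos":[0.6,1,0],"delta_rot":[0,0,-0.5],"gripper":1},{"delta_pos":[0.6,1,0],"delta_rot":[0,0,-0.38],"gripper":1},{"delta_pos":[0.6,1,0],"delta_rot":[0,0,0],"gripper":1}]' 10
python3 -m inch '[{"delta_pos":[0.6,1,0],"delta_rot":[0,0,0],"gripper":1},{"delta_pos":[0.6,1,0],"delta_rot":[0,0,0],"gripper":1},{"delta_pos":[0.6,1,0],"delta_rot":[0,0,0],"gripper":1},{"delta_pos":[0.6,1,0],"delta_rot":[0,0,0],"gripper":1},{"delta_pos":[0.6,1,0],"delta_rot":[0,0,0],"gripper":1}]'
python3 -m inch '[{"delta_pos":[0.6,1,0],"delta_rot":[0,0,0],"gripper":1},{"delta_pos":[0.6,1,0],"delta_rot":[0,0,0],"gripper":1},{"delta_pos":[0.6,1,0],"delta_rot":[0,0,0],"gripper":1},{"delta_pos":[0.6,1,0],"delta_rot":[0,0,0],"gripper":1},{"delta_pos":[0.6,1,0],"delta_rot":[0,0,0],"gripper":1}]'
python3 -m inch '[{"delta_pos":[0.6,1,0],"delta_rot":[0,0,0],"gripper":1},{"delta_pos":[0.6,1,0],"delta_rot":[0,0,0],"gripper":1},{"delta_pos":[0.6,1,0],"delta_rot":[0,0,0],"gripper":1},{"delta_pos":[0.6,1,0],"delta_rot":[0,0,0],"gripper":1},{"delta_pos":[0.6,1,0],"delta_rot":[0,0,0],"gripper":1}]'
```

```text
t: 1.42
eef_pos: [0.2492, -0.4742, 0.2146]
ee_rot: [0.998, 0.058, 0.0, 0.0]
wrist_force: [0.9, -0.0, 0.7]
finger_gap: 0.0606
grip_force: 0.0
t: 1.83
eef_pos: [0.3244, -0.3492, 0.2148]
ee_rot: [0.998, 0.059, 0.0, 0.0]
wrist_force: [0.1, -0.5, -0.6]
finger_gap: 0.0272
grip_force: 0.0
t: 2.25
eef_pos: [0.3994, -0.2241, 0.2148]
ee_rot: [0.998, 0.059, 0.0, 0.0]
wrist_force: [0.4, 0.1, 0.2]
finger_gap: 0.0005
grip_force: 0.0
t: 2.67
eef_pos: [0.4744, -0.099, 0.2148]
ee_rot: [0.998, 0.059, 0.0, 0.0]
wrist_force: [0.2, -0.4, -0.2]
finger_gap: 0.0004
grip_force: 0.0
```

```bash
python3 -m inch '[{"delta_pos":[0.6,1,0],"delta_rot":[0,0,0],"gripper":1},{"delta_pos":[0.6,1,-0.6],"delta_rot":[0,0,0],"gripper":1},{"delta_pos":[0.6,1,-0.6],"delta_rot":[0,0,0],"gripper":1},{"delta_pos":[0.53,0.9,-0.6],"delta_rot":[0,0,0],"gripper":1},{"delta_pos":[0,0,-0.8],"delta_rot":[0,0,0],"gripper":1}]'
python3 -m inch '[{"delta_pos":[0,0,-0.8],"delta_rot":[0,0,0],"gripper":1},{"delta_pos":[0,0,-0.8],"delta_rot":[0,0,0],"gripper":1},{"delta_pos":[0,0,-0.8],"delta_rot":[0,0,0],"gripper":1},{"delta_pos":[0,0,-0.8],"delta_rot":[0,0,0],"gripper":1},{"delta_pos":[0,0,0],"delta_rot":[0,0,0],"gripper":1}]'
python3 - <<'E'
from workcell import robot
import cv2
for n in ['wrist','side','top']:
    p=robot.grab_frame(n); cv2.imwrite(f'pics/{n}1.png',cv2.resize(p['color'][:,:,::-1],None,fx=1.5,fy=1.5))
    if n=='wrist': print(p['fx'],p['cx'],p['cy'],p['origin'],p['rotation'])
    for q in ['new_socket','new_edge','seated_socket']:
        print(n,q,[(d['at'],d['confidence']) for d in robot.find_in(p,q)][:2])
E
```

```text
t: 3.08
eef_pos: [0.5352, 0.0005, 0.15]
ee_rot: [0.998, 0.06, 0.002, -0.0]
wrist_force: [0.3, -0.2, 0.4]
finger_gap: 0.0006
grip_force: 0.0
t: 3.5
eef_pos: [0.5297, -0.0028, 0.0665]
ee_rot: [0.998, 0.059, -0.003, -0.0]
wrist_force: [-1.4, -0.0, -0.4]
finger_gap: 0.0005
grip_force: 0.0
297.3186396354542 255.4138572943993 190.68161828970406 [0.60110798 0.00639164 0.23615153] [ 0.74130009 -0.65827302 -0.08728718  0.09763071]
wrist new_socket []
wrist new_edge [([0.5454, 0.0031, 0.0276], 0.96)]
wrist seated_socket [([0.6014, 0.0118, 0.0198], 0.9)]
side new_socket [([0.55, -0.0061, 0.0252], 0.72)]
side new_edge [([0.5413, -0.0001, 0.0241], 0.58)]
side seated_socket [([0.6066, 0.004, 0.0202], 0.52)]
top new_socket []
top new_edge [([0.6977, -0.414, 0.0091], 0.64)]
top seated_socket []
```

View pics/wrist1.png

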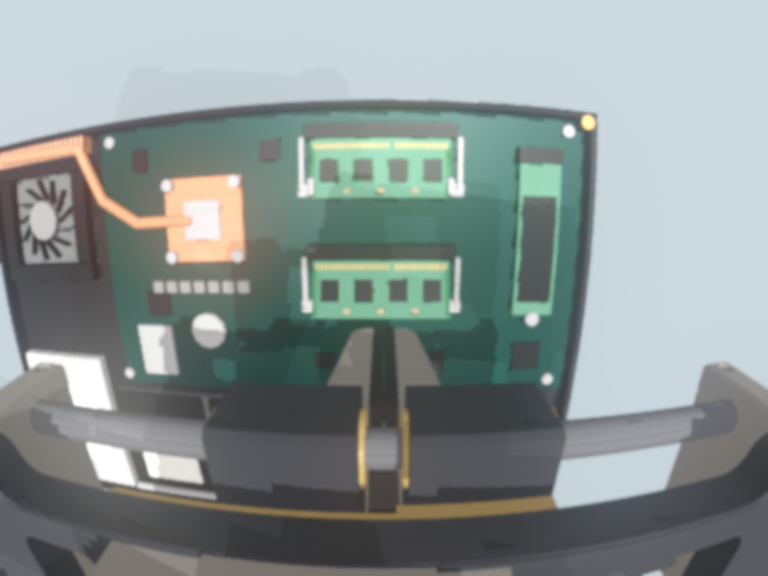

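The wrist view shows the near module's free edge at about (381,318), its clips at (307,307) and (456,305), and the closed fingertips at about (387,330). I'll check this metrically.

Run:
```python
from workcell import robot
from h import *
p=robot.grab_frame('wrist'); s=robot.observe(); print(s['eef_pos'],s['ee_rot'],s['wrist_force'])
def F(uv,z):
    a=np.array([(uv[0]+.5)/1.5-.5-p['cx'],(uv[1]+.5)/1.5-.5-p['cy']]); r=np.hypot(*a); th=r/p['fx']
    d=R.from_quat(p['rotation']).apply([*(a/r*np.sin(th)),np.cos(th)]); return (p['origin']+d*(z-p['origin'][2])/d[2]).round(4)
for n,uv,z in [('edge',(381,318),.032),('edgeL',(313,318),.032),('edgeR',(449,317),.032),('clipL',(307,307),.023),('clipR',(456,305),.023),('connfront',(381,261),.021),('seatededge',(381,197),.020),('seatedconn',(381,125),.021),('conn_back',(381,246),.021),('tip',(387,329),s['eef_pos'][2])]: print(n,F(uv,z))
```

```text
[ 0.53216499 -0.00287121  0.06983375] [9.98267206e-01 5.88434307e-02 1.86391966e-04 2.78337368e-05] [ 0.21857768 -0.70105311 -0.02908657]
edge [ 0.5322 -0.0009  0.032 ]
edgeL [0.5281 0.0327 0.032 ]
edgeR [ 0.5366 -0.0343  0.032 ]
clipL [0.5305 0.0373 0.023 ]
clipR [ 0.5406 -0.0386  0.023 ]
connfront [0.5584 0.0023 0.021 ]
seatededge [0.5901 0.006  0.02  ]
seatedconn [0.6254 0.0102 0.021 ]
conn_back [0.566  0.0032 0.021 ]
tip [ 0.5406 -0.0025  0.0698]
```

```bash
python3 -m inch '[{"delta_pos":[0.08,0.05,-0.4],"delta_rot":[0,0,0],"gripper":1},{"delta_pos":[0,0,-0.4],"delta_rot":[0,0,0],"gripper":1},{"delta_pos":[0,0,-0.3],"delta_rot":[0,0,0],"gripper":1},{"delta_pos":[0,0,-0.2],"delta_rot":[0,0,0],"gripper":1},{"delta_pos":[0,0,0],"delta_rot":[0,0,0],"gripper":1}]'
python3 -m inch '[{"delta_pos":[0,0,-0.1],"delta_rot":[0,0,0],"gripper":1},{"delta_pos":[0,0,-0.1],"delta_rot":[0,0,0],"gripper":1},{"delta_pos":[0,0,-0.1],"delta_rot":[0,0,0],"gripper":1},{"delta_pos":[0,0,0],"delta_rot":[0,0,0],"gripper":1},{"delta_pos":[0,0,0],"delta_rot":[0,0,0],"gripper":1}]'
```

```text
t: 4.57
eef_pos: [0.5328, -0.0016, 0.0353]
ee_rot: [0.998, 0.059, -0.001, -0.0]
wrist_force: [-1.5, -0.3, -0.6]
finger_gap: 0.0003
grip_force: 0.0
t: 4.98
eef_pos: [0.5341, -0.0016, 0.0296]
ee_rot: [0.998, 0.059, 0.0, -0.0]
wrist_force: [-0.7, -1.0, 0.6]
finger_gap: 0.0005
grip_force: 0.1
```

```bash
python3 -m inch '[{"delta_pos":[0,0,-0.06],"delta_rot":[0,0,0],"gripper":1},{"delta_pos":[0,0,-0.06],"delta_rot":[0,0,0],"gripper":1},{"delta_pos":[0,0,-0.06],"delta_rot":[0,0,0],"gripper":1},{"delta_pos":[0,0,0],"delta_rot":[0,0,0],"gripper":1},{"delta_pos":[0,0,0],"delta_rot":[0,0,0],"gripper":1}]'
python3 -m inch '[{"delta_pos":[0,0,-0.05],"delta_rot":[0,0,0],"gripper":1},{"delta_pos":[0,0,-0.05],"delta_rot":[0,0,0],"gripper":1},{"delta_pos":[0,0,0],"delta_rot":[0,0,0],"gripper":1},{"delta_pos":[0,0,0],"delta_rot":[0,0,0],"gripper":1},{"delta_pos":[0,0,0],"delta_rot":[0,0,0],"gripper":1}]'
```

```text
t: 5.4
eef_pos: [0.5339, -0.0017, 0.0251]
ee_rot: [0.998, 0.059, -0.0, 0.0]
wrist_force: [-1.1, -0.6, 3.3]
finger_gap: 0.0005
grip_force: 1.8
t: 5.82
eef_pos: [0.5343, -0.0016, 0.0225]
ee_rot: [0.998, 0.059, 0.0, -0.0]
wrist_force: [0.5, 0.2, -0.5]
finger_gap: 0.0002
grip_force: 0.0
```

The contact force rose to 3.3 N and then dropped to zero at 22.5 mm, which looks like the clips snapping. I'll draw back and check.

```bash
python3 -m inch '[{"delta_pos":[0,0,0.2],"delta_rot":[0,0,0],"gripper":1},{"delta_pos":[0,0,0.6],"delta_rot":[0,0,0],"gripper":1},{"delta_pos":[0,0,1],"delta_rot":[0,0,0],"gripper":1},{"delta_pos":[0,0,1],"delta_rot":[0,0,0],"gripper":1},{"delta_pos":[0,0,1],"delta_rot":[0,0,0],"gripper":1}]'
python3 -m inch '[{"delta_pos":[-0.5,-1,0.5],"delta_rot":[0,0,0],"gripper":1},{"delta_pos":[-0.5,-1,0.5],"delta_rot":[0,0,0],"gripper":1},{"delta_pos":[-0.5,-1,0.5],"delta_rot":[0,0,0],"gripper":1},{"delta_pos":[-0.5,-1,0],"delta_rot":[0,0,0],"gripper":1},{"delta_pos":[-0.5,-1,0],"delta_rot":[0,0,0],"gripper":1}]'
python3 -m inch '[{"delta_pos":[-0.5,-1,0],"delta_rot":[0,0,0],"gripper":1},{"delta_pos":[-0.5,-1,0],"delta_rot":[0,0,0],"gripper":1},{"delta_pos":[-0.5,-1,0],"delta_rot":[0,0,0],"gripper":1},{"delta_pos":[-0.5,-1,0],"delta_rot":[0,0,0],"gripper":1},{"delta_pos":[-0.5,-1,0],"delta_rot":[0,0,0],"gripper":1}]'
python3 -m inch '[{"delta_pos":[-0.5,-1,0],"delta_rot":[0,0,0],"gripper":1},{"delta_pos":[-0.5,-1,0],"delta_rot":[0,0,0],"gripper":1},{"delta_pos":[-0.5,-1,0],"delta_rot":[0,0,0],"gripper":1},{"delta_pos":[0,0,0],"delta_rot":[0,0,0],"gripper":1},{"delta_pos":[0,0,0],"delta_rot":[0,0,0],"gripper":1}]'
python3 - <<'E'
from workcell import robot
import cv2,numpy as np
from h import *
out=[]
for n in ['top','side']:
    p=robot.grab_frame(n); u=proj(p,[[.56,0,.02]])[0].astype(int)
    c=p['color'][u[1]-50:u[1]+50,u[0]-33:u[0]+33,::-1]
    out.append(cv2.resize(c,None,fx=6,fy=6,interpolation=cv2.INTER_CUBIC))
cv2.imwrite('pics/after.png',np.hstack(out))
E
```

```text
t: 6.23
eef_pos: [0.5339, -0.0016, 0.1188]
ee_rot: [0.998, 0.059, -0.0, -0.0]
wrist_force: [0.1, -0.5, 0.2]
finger_gap: 0.0007
grip_force: 0.0
t: 6.65
eef_pos: [0.4716, -0.1277, 0.1565]
ee_rot: [0.998, 0.059, 0.001, 0.0]
wrist_force: [0.9, -1.1, -0.9]
finger_gap: 0.0007
grip_force: 0.0
t: 7.07
eef_pos: [0.4084, -0.2528, 0.1556]
ee_rot: [0.998, 0.059, 0.0, 0.0]
wrist_force: [0.1, -0.3, 0.3]
finger_gap: 0.0004
grip_force: 0.0
t: 7.48
eef_pos: [0.3711, -0.3275, 0.1554]
ee_rot: [0.998, 0.057, 0.0, 0.0]
wrist_force: [0.1, -0.9, -0.1]
finger_gap: 0.0007
grip_force: 0.0
```

View pics/after.png

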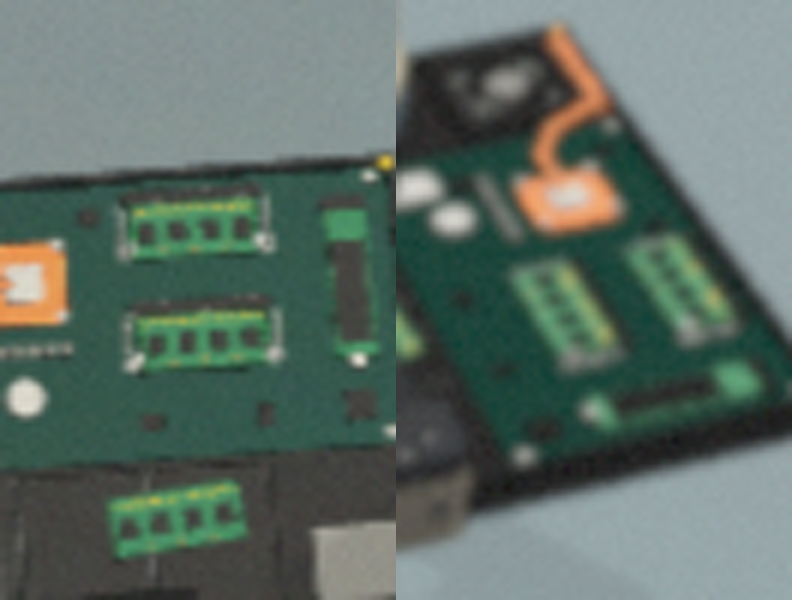

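Both modules now look alike. The near one (top view, about (205,340)) lies flat with no shadow in front of it, and its side view matches the seated one.

```bash
python3 -c "
from workcell import robot
print(robot.hand_in())"
```

```text
the job is handed in; nothing more can be done
None
```

The tilted memory module (the one nearer the battery) is pressed flat and appears held by its clips, the arm is drawn back clear, and the job was handed in at about 7.6 s; no verdict was returned.

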